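Click the dial wheel round to its index, then press the key

ROBOT

A 6-joint arm with a two-finger parallel gripper is mounted at the origin on the work surface. World frame = base frame: x ahead of the robot, y to its left, z up, the work surface at z = 0. Lengths are in mm, angles in rad, forces in N, time in s.
With the tool pointing down it reaches from about 325 to 900 mm from the base axis. Payload 6.1 kg.
Tool frame: the origin (TCP) lies at the very end of the fingers, on their centre line; the grasp point (between the pads) lies 19 mm behind it (arm.grip_depth is the distance from the TCP to the grasp point, in mm); z points along the fingers, y is the line along which they close (so a half turn about z gives the same grasp; the last joint's range is limited). The gripper opens to 85 mm and grips with 20 to 120 N. Pads are 22 mm wide; open, the fingers measure 114 mm over their backs; the gripper's body (76 mm by 85 mm) begins 54 mm behind the grasp point. The pads swing forward as they close: fully open they stand 13 mm farther back than shut.
Start: joints at [-1.272, 0.22, 1.526, -0, 1.395, -0.126], TCP at [257.579, -569.446, 231.3] pointing down, gripper open.
Joint ranges: [-2.98, 2.98], [-0.91, 2.08], [0.09, 2.57], [-1.24, 4.39], [0.2, 2.65], [-2.68, 2.68]. Speed limits (rad/s): [2.57, 2.57, 3.01, 3.14, 3.14, 3.14].

INTERFACE

Orientations are given as a rotation vector (axis times angle).
In Python, from station import arm, viewer gives the robot as it stands. The module is installed in compiled form; this text tells all that it offers.
- The arm moves only by the shell command python3 -m creep 'ROWS'. ROWS is JSON, one flat list of numbers, 7 for each row, row after row: the opening, from 0 (shut) to 1 (fully open), then the shift along the tool's x, y, z in m, then the turn, a rotation vector about the tool's x, y, z in rad. In form: [fingers, dx, dy, dz, rx, ry, rz, fingers, dx, dy, dz, rx, ry, rz, ...]. A call has exactly 5 rows; each row shifts and turns the commanded pose from where the row before left it, along the tool's axes as they then stand; what a row does not reach is not made up. A row lasts 1/10 s, in which the tool goes at most 50 mm and 8.59 degrees, less where a joint would pass 70% of its speed; a pose out of reach is approached as far as the arm can. A call with a gripper value outside its range is refused whole. The fingers move at their own pace and stop on an object; the grip force is fixed at half the most. Time passes only in rows, so rows that do not move let the fingers close, or fill a call up. It gives the time, the measured TCP pose, the force, the opening and the grip force at its end, in the units of the state.
- arm.sense(): the state, without advancing time (a new reading comes with each control period).
- viewer.get_image(name): name is "scene" or "top"; returns (picture, depth): 384x512x3 uint8, red, green, blue; 384x512 float32, mm along the optical axis (not along the pixel's ray), 0 where there is no reading.
- viewer.get_calibration(name): a dict with "fx", "fy", "cx", "cy" (pixels), "distortion" ([k1, k2, p1, p2, k3] as OpenCV has them; the pictures are not rectified), "origin" and "attitude" of the camera in the world. Camera axes: x right, y up, looking along -z (the intrinsics and any distortion apply to the point x, -y, -z); pixel columns grow to the right and rows downward; lengths in mm; the calibration is good to about 2 mm. A picture is of the moment at which its call begins. get_calibration takes no time and is no camera call.
- arm.close_job(): hands the job in; it is judged then, once.
The state is a dict: "t": time; "joint_positions": joint angles; "qvel": joint speeds; "joint_efforts": joint torques, N m; "tool_pos": TCP position; "tool_rot": TCP orientation; "wrist_force": force on the tool from outside, world axes, zero at the start; "torque": the same for the moment, N m; "gripper_width": opening from 0.0 (shut) to 1.0 (fully open); "finger_force": force on a finger pad.
Only numpy, scipy, OpenCV 4.12 (cv2) and the standard library are available. Lean on these libraries where they do the work, as an engineer would, in place of code of your own. Each camera call takes 0.05 s, during which the arm holds its last target. There are 200 camera calls.

TASK

On the dial box, flick the big toothed wheel round by its edge with a fingertip, counter-clockwise as seen from above, click by click, until the pointer rib on top of it points straight at the upright index post on the panel behind it; do not run past that click. Then press the round key on the panel fully down and let go of it. Only touch: do not lift the box or shove it along the bench, do not turn the small wheel, and leave everything else where it stands.

Things in the scene. Friction and masses are not known exactly. Their poses are not given: they have to be found in the camera images.
- dialbox: Low grey box with aluminium top panel, 150 (x) x 290 (y) x 50 mm high, about 1.5 kg, loose on the bench. Origin: centre of its underside; x to its back, y to its left; front (-x) to the robot. In its coordinates (mm): big wheel at (-10, 70), small wheel (0, -98), key (-40, -25), index post (56, 70), brass terminals 16 high at (56, -15), (56, 10), small jar near (50, -55).
- dial (a joint): Turn of the big wheel, rad, positive counter-clockwise from above, 0 with its pointer at the index post. Clicks to rest at multiples of 0.785 (45 deg); starts two to four clicks short (negative); end stops at -3.75 and 1.6. Pushed past half a click (about 0.42 rad) it snaps on to the next rest, pushed less it springs back. Takes about 2 to 3 N at a tooth.
- dial_center (a point): Centre of the big black wheel, half-way up, on its axis. 96 mm across the teeth, 16 thick, underside 8 above the panel, top 74 above the bench. Disc of 36 radius with eight radial teeth 8 wide, round ends centred 44 out, reaching 48; teeth at 22.5, 67.5, 112.5 ... deg from the pointer. So at rest two teeth stand 22.5 deg either side of straight forward (-x of the box).
- pointer_tip (a point): Outer end of the raised white pointer rib (36 x 6 x 5 mm high, from the hub outward) on top of the big wheel, 34 mm from its axis.
- index_post (a point): Top of the dark steel index post, an upright blade 24 x 6 x 22 mm high on the panel just behind (+x of the box) the big wheel; the wheel's axis, the pointer at 0 and this post lie on one line along the box's x.
- fine_rim (a point): Point on the top of the small black wheel, near its rim at the end of its thin white line. The small wheel turns stiffly, without clicks; it stays as it is.
- key_top (a point): Centre of the top of the round grey push key, 24 mm across, in a black housing on the panel between the wheels. It goes 6 mm down against a spring that takes 5 N when fully down, and comes back up.
- key (a joint): How far the key is pressed, m: 0 up, 0.006 fully down.
- fluxjar_c (a point): Centre of the small amber jar (28 mm across, 40 high) on the panel: bystander.
- spool_c (a point): Centre of a metal spool, 54 mm across, 46 high, on the bench left of the box: bystander.
- mug_c (a point): Centre of a black mug, 82 mm across, 95 high, farther left: bystander.
- driver_grip (a point): Handle of a screwdriver, 160 mm long, lying on the bench in front of the box: bystander.
- tray_c (a point): Centre of a small grey parts tray, 90 x 70 x 25 mm, right of the box: bystander.
- eraser_c (a point): Centre of a rubber block, 24 x 55 x 14 mm, behind the box: bystander.

How it is judged (in metres and radians):
On the way, in this order (a step that is already met when the one before it is completed fails the run):
1. the big wheel clicks to rest with its pointer at the index post, the key still up (value of joint dial between -0.12 and 0.12 rad and velocity of joint dial below 0.3 rad/s and value of joint key below 0.002 m), for 0.3 s.
2. the key is pressed fully down (value of joint key above 0.0045 m), for 0.05 s.
At the end, for the whole second after the job is handed in: The big wheel rests with its pointer at the index post (within 0.12 rad), the key has been pressed and is up again (under 1.5 mm), the box is level and within 20 mm of where it stood, the small wheel is unturned (its rim within 20 mm), and all bystanders are within 30 mm of where they were (value of joint dial between -0.12 and 0.12 rad and value of joint key below 0.0015 m and distance of each of dialbox, fine_rim from where it was at the start of the episode below 0.02 m and angle between dialbox's own z axis and vertical below 0.05 rad and distance of each of fluxjar_c, spool_c, mug_c, driver_grip, tray_c, eraser_c from where it was at the start of the episode below 0.03 m); the robot touches nothing.
It fails at once if the big wheel runs past the index (more than half a click) (value of joint dial above 0.5 rad).
It fails at once if the key is pressed while the wheel is not at the index (value of joint key above 0.003 m and (value of joint dial below -0.2 rad or value of joint dial above 0.2 rad)).
It fails at once if the box is lifted, tipped or shoved along (distance of dialbox from where it was at the start of the episode above 0.025 m or height (world z) of dialbox above 0.008 m or angle between dialbox's own z axis and vertical above 0.12 rad).
It fails at once if the small wheel is turned (distance of fine_rim from where it was at the start of the episode above 0.025 m).
It fails at once if a bystander is moved or lifted (distance of any of fluxjar_c, spool_c, mug_c, driver_grip, tray_c, eraser_c from where it was at the start of the episode above 0.035 m).
It also fails if it takes over 58 s, if anything falls off the work surface, if the arm or the gripper's body presses on something with over 40 N, if the wrist force passes 120 N, or if a joint passes its speed limit or range.

## Working session

There is one attempt and no reset: what is moved stays moved. The work goes in short steps, Python scripts to look and compute and a shell command to move; the robot and the scene stay as the last step left them, time stands still between calls to the robot, and variables do not carry over. Pictures are saved under pics/ and viewed, at most 10 in all, crops included, and the job is handed in when it is done.

```bash
mkdir -p pics; cat > h.py <<'E'
import numpy as np, cv2
from station import arm, viewer
def grab(n):
    im,d=viewer.get_image(n); return im,d,viewer.get_calibration(n)
def R(c):
    a=np.array(c["attitude"],float)
    return a if a.shape==(3,3) else cv2.Rodrigues(a)[0]
def ray(c,u,v):
    K=np.array([[c["fx"],0,c["cx"]],[0,c["fy"],c["cy"]],[0,0,1]])
    p=cv2.undistortPoints(np.array([[[u,v]]],float),K,np.array(c["distortion"],float))[0,0]
    return np.array(c["origin"],float),R(c)@np.array([p[0],-p[1],-1.])
def onz(c,u,v,z):
    o,r=ray(c,u,v); return o+r*(z-o[2])/r[2]
def pt(c,d,u,v):
    o,r=ray(c,u,v); return o+r*d[int(v),int(u)]
E
python3 - <<'E'
from h import *
for n in("scene","top"):
    im,d,c=grab(n); cv2.imwrite(f"pics/{n}0.png",cv2.cvtColor(im,cv2.COLOR_RGB2BGR)); np.savez(f"{n}0.npz",im=im,d=d); print(n,c)
print(arm.sense())
E
```

```text
scene {'fx': 371.57184539962026, 'fy': 371.57184539962026, 'cx': 254.8762327088979, 'cy': 192.96138365520412, 'distortion': array([-0.1053847,  0.       ,  0.       ,  0.       ,  0.       ]), 'origin': array([ 969.28798975, -308.0083614 ,  695.1516325 ]), 'attitude': array([0.69739722, 0.28889288, 0.70481981])}
top {'fx': 403.1755766919426, 'fy': 403.1755766919426, 'cx': 250.42585999645138, 'cy': 194.47503737710207, 'distortion': array([0.03005962, 0.        , 0.        , 0.        , 0.        ]), 'origin': array([463.34553256,  71.67610852, 855.05329851]), 'attitude': array([ 0.13229695, -0.06118442, -1.55331169])}
{'t': 0.1, 'joint_positions': array([-1.27210040e+00,  2.21156519e-01,  1.52753748e+00,  8.47975212e-06,
        1.39467122e+00, -1.26117730e-01]), 'qvel': array([ 4.62828543e-04, -4.95166701e-04, -1.16478109e-03,  2.56832028e-04,
       -1.64374002e-04, -2.58640337e-05]), 'joint_efforts': array([ 2.00829505e-03, -4.98243427e+01, -3.90546942e+01, -1.68815418e-04,
        5.65622744e-03, -3.79747485e-05]), 'tool_pos': array([ 257.41908169, -568.9186788 ,  230.28130479]), 'tool_rot': array([-3.06926311e+00, -6.61914614e-01,  2.26770237e-04]), 'wrist_force': array([0.18933582, 1.29023931, 0.19723341]), 'torque': array([-0.09404198,  0.02542471,  0.02808694]), 'finger_force': 0.0, 'gripper_width': 0.9995617498465229}
```

View pics/top0.png

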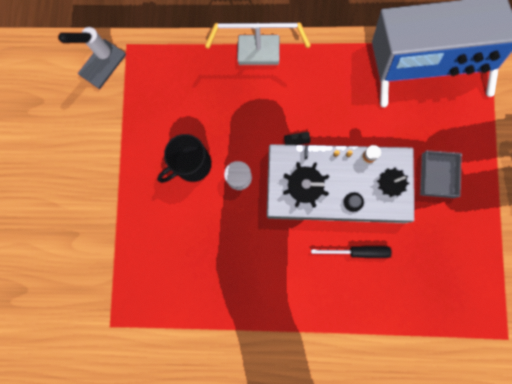

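View pics/scene0.png

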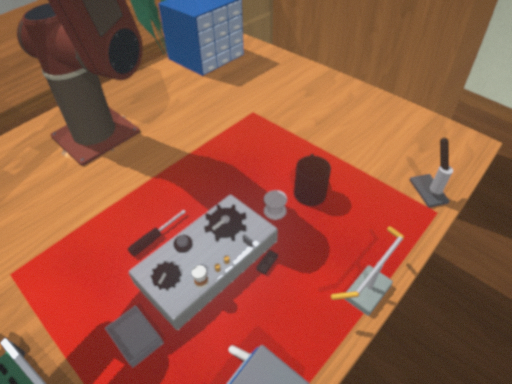

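Top view: box panel from about (268,145) to (414,222). The big wheel is near (306,184) with its pointer to the image right (about two clicks short), the key near (354,201), and the screwdriver in front at row 252. Now to measure these.

```bash
cat > m.py <<'E'
from h import *
import sys
def measure(im,d,c,show=None):
    g=cv2.cvtColor(im,cv2.COLOR_RGB2HSV)
    dark=((g[...,2]<70)).astype(np.uint8)
    n,l,s,ce=cv2.connectedComponentsWithStats(dark)
    for i in range(1,n):
        if s[i,4]>60 and 260<ce[i][0]<420 and 130<ce[i][1]<230:
            x,y,w,h=s[i,:4]; print("dark",ce[i].round(1),s[i],"ctr@66",onz(c,*ce[i],66).round(1),"bbox ctr@74",onz(c,x+(w-1)/2,y+(h-1)/2,74).round(1))
    return g
if __name__=="__main__":
    z=np.load("top0.npz"); im,d=z["im"],z["d"]; c=viewer.get_calibration("top")
    g=measure(im,d,c)
    grey=((g[...,1]<60)&(g[...,2]>110)).astype(np.uint8); 
    grey[:, :262]=0; grey[:140]=0; grey[:,418:]=0; grey[230:]=0
    grey=cv2.morphologyEx(grey,cv2.MORPH_CLOSE,np.ones((5,5)))
    cn=max(cv2.findContours(grey,0,1)[0],key=cv2.contourArea)
    r=cv2.minAreaRect(cn); print(r)
    P=np.array([onz(c,*p,50) for p in cv2.boxPoints(r)]); print(P.round(1)); print("ctr",P.mean(0))
    e=[P[(i+1)%4]-P[i] for i in range(4)]; print([(np.linalg.norm(v).round(1),np.degrees(np.arctan2(v[1],v[0])).round(2)) for v in e])
    # white pointer in wheel
    w=((g[...,2]>120)).astype(np.uint8); n,l,s,ce=cv2.connectedComponentsWithStats(w[170:200,290:330])
    for i in range(1,n):
        if 5<s[i,4]<300: print(ce[i]+[290,170],s[i],onz(c,*(ce[i]+[290,170]),77))
    k=cv2.resize(cv2.cvtColor(im[130:260,255:430],cv2.COLOR_RGB2BGR),None,fx=4,fy=4,interpolation=cv2.INTER_CUBIC); cv2.imwrite("pics/c0.png",k)
    for u,v in((354,202),(300,190),(335,185),(385,183)): print((u,v),pt(c,d,u,v).round(1))
E
python3 m.py
```

```text
dark [297.  138.5] [284 133  26  12 246] ctr@66 [674.7  17.3  66. ] bbox ctr@74 [672.6  18.9  74. ]
dark [304.7 184.5] [284 163  44  44 966] ctr@66 [582.1   1.9  66. ] bbox ctr@74 [580.9   1.1  74. ]
dark [391.7 182.3] [378 169  30  27 516] ctr@66 [ 588.3 -166.    66. ] bbox ctr@74 [ 587.6 -165.1   74. ]
dark [351.9 202.2] [344 193  19  18 150] ctr@66 [548.3 -89.2  66. ] bbox ctr@74 [548.9 -89.8  74. ]
((340.92669677734375, 181.77183532714844), (146.40768432617188, 75.57359313964844), 1.847610354423523)
[[ 517.7   76.1   50. ]
 [ 672.2   73.2   50. ]
 [ 663.8 -218.6   50. ]
 [ 513.  -209.3   50. ]]
ctr [591.68617177 -69.65226625  50.        ]
[(np.float64(154.5), np.float64(-1.1)), (np.float64(291.9), np.float64(-91.64)), (np.float64(151.2), np.float64(176.47)), (np.float64(285.5), np.float64(89.04))]
[290.90909091 171.27272727] [ 0  0  4  5 11] [606.25964066  29.6605244   77.        ]
[320.24567474 184.10380623] [ 12   0  28  30 289] [581.56984986 -27.0328728   77.        ]
[291.16666667 197.83333333] [ 0 25  5  5 12] [554.09817669  28.87294223  77.        ]
(354, 202) [548.2 -92.2  71.2]
(300, 190) [569.7  11.8  76.1]
(335, 185) [584.2 -59.7  49.8]
(385, 183) [ 586.  -151.8   71. ]
```

View pics/c0.png

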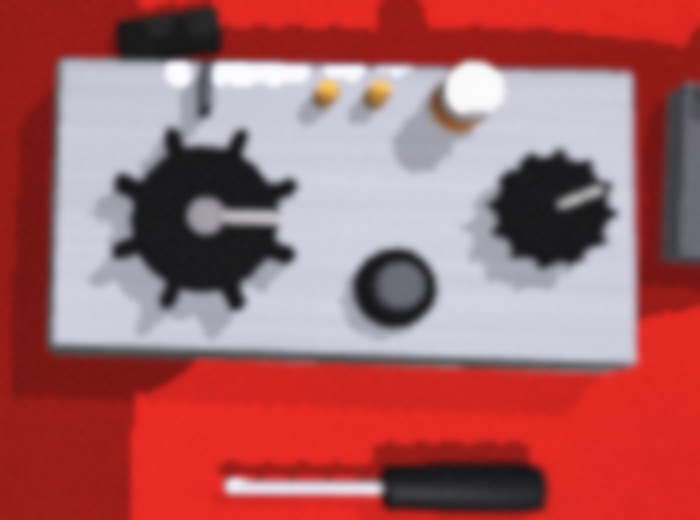

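Measured: wheel centre ≈ (582, 1), key ≈ (550, −93), box yaw ≈ −1.3°, and the dial is at −2 clicks. The plan is a straight −y push along the front of the wheel with shut fingers, on the tooth front-left of centre. First I align the tool and shut the fingers.

```bash
python3 -m creep '[0,0,0,0,0,0,0.149, 0,0,0,0,0,0,0.149, 0,0,0,0,0,0,0.149, 0,0,0,0,0,0,0, 0,0,0,0,0,0,0]'
```

```text
t: 0.6
tool_pos: [257.5, -569.2, 230.9]
tool_rot: [-3.141, 0.029, 0.0]
wrist_force: [-0.3, -0.2, 0.3]
gripper_width: 0.144
finger_force: 0.0
```

```bash
python3 -m creep '[0,0.0175,-0.0423,0.004,0,0,0, 0,0.0175,-0.0423,0.004,0,0,0, 0,0.0175,-0.0423,0.004,0,0,0, 0,0.0175,-0.0423,0.004,0,0,0, 0,0.0175,-0.0423,0.004,0,0,0]'; python3 -m creep '[0,0.0175,-0.0423,0.004,0,0,0, 0,0.0175,-0.0423,0.004,0,0,0, 0,0.0175,-0.0423,0.004,0,0,0, 0,0.0175,-0.0423,0.004,0,0,0, 0,0.0175,-0.0423,0.004,0,0,0]'; python3 -m creep '[0,0.0175,-0.0423,0.004,0,0,0, 0,0.0175,-0.0423,0.004,0,0,0, 0,0.0175,-0.0423,0.004,0,0,0, 0,0.0175,-0.0423,0.004,0,0,0, 0,0,0,0,0,0,0]'
```

```text
t: 1.1
tool_pos: [350.1, -358.2, 211.1]
tool_rot: [3.141, -0.03, 0.0]
wrist_force: [1.9, -0.5, -0.3]
gripper_width: 0.0
finger_force: 0.0
t: 1.6
tool_pos: [442.4, -148.7, 191.4]
tool_rot: [3.141, -0.029, 0.001]
wrist_force: [1.2, -0.6, 0.3]
gripper_width: 0.001
finger_force: 0.0
t: 2.1
tool_pos: [516.5, 22.0, 174.8]
tool_rot: [-3.14, 0.021, 0.0]
wrist_force: [0.7, -1.8, -0.4]
gripper_width: 0.004
finger_force: 0.0
```

```bash
python3 -m creep '[0,0.008,-0.02,0.02,0,0,0, 0,0.007,-0.02,0.02,0,0,0, 0,0,0,0.03,0,0,0, 0,0,0,0.02,0,0,0, 0,0,0,0,0,0,0]'; python3 -m creep '[0,0,0,0.012,0,0,0, 0,0,0,0.010,0,0,0, 0,0,0,0,0,0,0, 0,0,0,0,0,0,0, 0,0,0,0,0,0,0]'; python3 - <<'E'
from h import *
a=[]
for n,(x,y) in(("scene",(120,170)),("top",(215,120))):
    im,d,c=grab(n); a.append(cv2.resize(cv2.cvtColor(im[y:y+130,x:x+180],cv2.COLOR_RGB2BGR),None,fx=2.2,fy=3,interpolation=2) if 0 else cv2.resize(cv2.cvtColor(im[y:y+150,x:x+130],cv2.COLOR_RGB2BGR),None,fx=3,fy=3,interpolation=2))
cv2.imwrite("pics/a1.png",np.hstack(a))
E
```

```text
t: 2.6
tool_pos: [528.6, 56.6, 81.9]
tool_rot: [3.141, -0.031, -0.011]
wrist_force: [-0.9, 0.1, 0.0]
gripper_width: 0.0
finger_force: 0.0
t: 3.1
tool_pos: [532.1, 56.7, 64.0]
tool_rot: [3.141, -0.035, 0.002]
wrist_force: [0.4, -0.2, -1.0]
gripper_width: -0.001
finger_force: 0.0
```

View pics/a1.png

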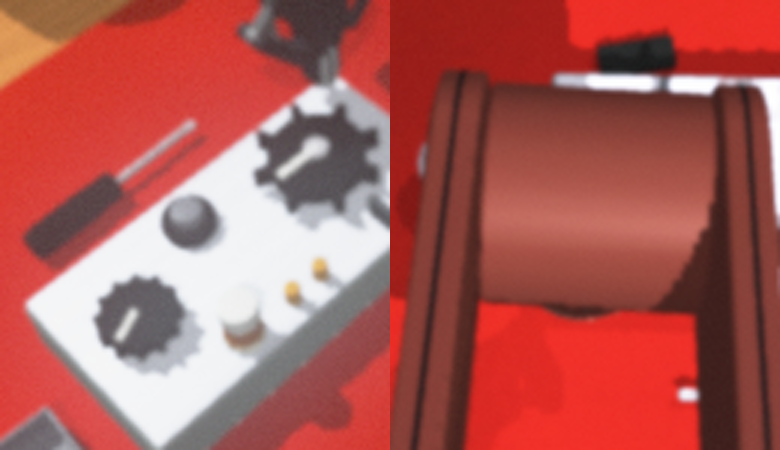

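The scene view (left) shows the shut fingertip at about (325,80) in the crop, beside the wheel's front-left teeth. The top view is blocked by the arm. Pushing toward −y.

```bash
python3 -m creep '[0,0,0.005,0.001,0,0,0, 0,0,0.005,0.001,0,0,0, 0,0,0.003,0,0,0,0, 0,0,0.003,0,0,0,0, 0,0,0,0,0,0,0]';python3 -m creep '[0,0,0.002,0,0,0,0, 0,0,0.002,0,0,0,0, 0,0,0.002,0,0,0,0, 0,0,0.0,0,0,0,0, 0,0,0,0,0,0,0]';python3 -m creep '[0,0,0.002,0,0,0,0, 0,0,0.002,0,0,0,0, 0,0,0.002,0,0,0,0, 0,0,0.0,0,0,0,0, 0,0,0,0,0,0,0]'
```

```text
t: 3.7
tool_pos: [531.2, 40.3, 61.3]
tool_rot: [3.141, -0.036, -0.0]
wrist_force: [0.7, -0.3, -0.1]
gripper_width: -0.001
finger_force: 0.0
t: 4.2
tool_pos: [531.1, 34.8, 61.3]
tool_rot: [-3.141, 0.035, 0.0]
wrist_force: [0.6, 0.3, -0.1]
gripper_width: 0.001
finger_force: 0.0
t: 4.7
tool_pos: [530.9, 28.8, 61.3]
tool_rot: [-3.141, 0.035, -0.0]
wrist_force: [0.4, 0.1, 0.2]
gripper_width: 0.001
finger_force: 0.1
```

```bash
cat > p.py <<'E'
from h import *
import sys
im,d,c=grab("scene"); np.savez("s.npz",im=im,d=d)
# pointer: bright low-sat blob on the wheel; find via height 74..82 points
m=(cv2.cvtColor(im,cv2.COLOR_RGB2HSV)[...,2]>110)
P=[]
for v in range(195,250):
    for u in range(195,255):
        p=onz(c,u,v,79)-[582,1,79]
        if m[v,u] and np.hypot(p[0],p[1])<36 and abs(pt(c,d,u,v)[2]-79)<5: P.append(p[:2])
P=np.array(P); q=P[np.hypot(*P.T)>14]; w=q.mean(0); print(len(P),"pointer deg",np.degrees(np.arctan2(w[1],w[0])).round(1))
cv2.imwrite(f"pics/{sys.argv[1]}.png",cv2.resize(cv2.cvtColor(im[170:270,160:290],cv2.COLOR_RGB2BGR),None,fx=5,fy=5,interpolation=2))
s=arm.sense(); print(s["tool_pos"].round(1),s["wrist_force"].round(1))
E
python3 p.py a2
```

```text
164 pointer deg -129.3
[530.9  28.8  61.3] [0.4 0.1 0.3]
```

View pics/a2.png

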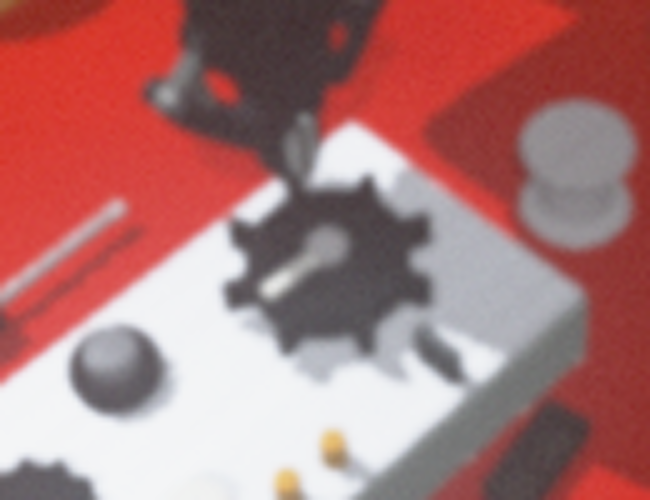

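The crop shows the wheel hub at (327,245) with the pointer still toward the key side, so it hasn't moved yet. The fingertip at (298,165) is just short of the tooth. Continuing.

```bash
sed -i 's/<36 and/<29 and/; s/-79)<5/-79)<4/' p.py
python3 -m creep '[0,0,0.002,0,0,0,0, 0,0,0.002,0,0,0,0, 0,0,0.002,0,0,0,0, 0,0,0.0,0,0,0,0, 0,0,0,0,0,0,0]';python3 -m creep '[0,0,0.002,0,0,0,0, 0,0,0.002,0,0,0,0, 0,0,0.002,0,0,0,0, 0,0,0.0,0,0,0,0, 0,0,0,0,0,0,0]';python3 -m creep '[0,0,0.002,0,0,0,0, 0,0,0.002,0,0,0,0, 0,0,0.0,0,0,0,0, 0,0,0.0,0,0,0,0, 0,0,0,0,0,0,0]'; python3 p.py a3
```

```text
t: 5.25
tool_pos: [529.5, 23.2, 60.8]
tool_rot: [-3.141, 0.035, 0.005]
wrist_force: [-3.6, 2.9, 2.5]
gripper_width: 0.001
finger_force: 2.0
t: 5.75
tool_pos: [529.4, 16.6, 60.7]
tool_rot: [3.141, -0.035, -0.005]
wrist_force: [-5.7, 0.3, 1.1]
gripper_width: -0.002
finger_force: 3.1
t: 6.25
tool_pos: [529.1, 12.3, 60.7]
tool_rot: [3.141, -0.035, -0.005]
wrist_force: [-4.7, 1.3, 1.7]
gripper_width: -0.0
finger_force: 3.2
94 pointer deg -72.3
[529.2  12.3  60.7] [-4.8 -0.   0.6]
```

View pics/a3.png

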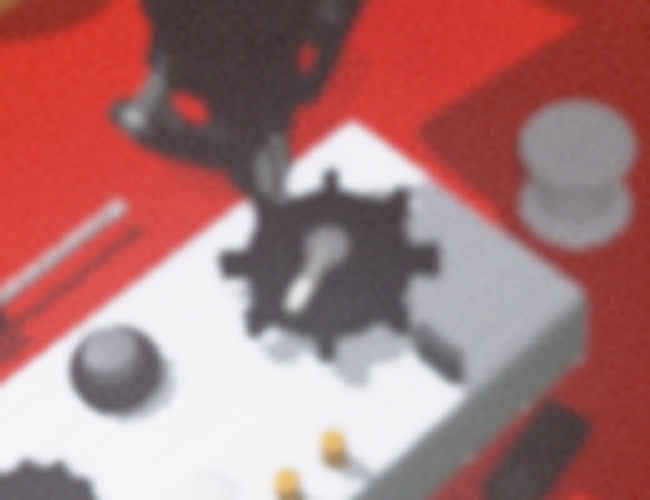

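The pointer has turned about 18° and its tip is now at (298,300). A few more mm should take it over the half click.

```bash
python3 -m creep '[0,0,0.002,0,0,0,0, 0,0,0.002,0,0,0,0, 0,0,0.0,0,0,0,0, 0,0,0.0,0,0,0,0, 0,0,0,0,0,0,0]'; python3 p.py a4;python3 -m creep '[0,0,0.002,0,0,0,0, 0,0,0.001,0,0,0,0, 0,0,0.0,0,0,0,0, 0,0,0.0,0,0,0,0, 0,0,0,0,0,0,0]'; python3 p.py a5
```

```text
t: 6.8
tool_pos: [529.4, 8.1, 60.7]
tool_rot: [3.14, -0.035, -0.004]
wrist_force: [-6.3, -0.9, 0.2]
gripper_width: 0.001
finger_force: 2.8
94 pointer deg -63.4
[529.4   8.2  60.7] [-5.3 -1.2  0.1]
t: 7.35
tool_pos: [529.7, 5.3, 60.8]
tool_rot: [3.141, -0.035, -0.003]
wrist_force: [-5.2, -2.2, -1.3]
gripper_width: -0.004
finger_force: 2.6
94 pointer deg -61.4
[529.6   5.3  60.8] [-4.5 -2.1 -0.9]
```

```bash
python3 -m creep '[0,-0.01,0,0,0,0,0, 0,-0.015,0,0,0,0,0, 0,0,0.0,0,0,0,0, 0,0,0.0,0,0,0,0, 0,0,0,0,0,0,0]'; python3 p.py a6
```

```text
t: 7.9
tool_pos: [506.6, 6.3, 62.0]
tool_rot: [3.141, -0.035, 0.004]
wrist_force: [0.0, -0.7, 0.9]
gripper_width: 0.0
finger_force: 0.0
87 pointer deg -39.9
[506.5   6.3  61.9] [-0.3  0.4  0.4]
```

One click done, pointer near −42°. Repeating the stroke.

```bash
python3 -m creep '[0,0,-0.02,0,0,0,0, 0,0,-0.019,0,0,0,0, 0,0.012,0.0,0.001,0,0,0, 0,0.011,0.0,0,0,0,0, 0,0,0,0,0,0,0]';python3 -m creep '[0,0,0.005,0,0,0,0, 0,0,0.005,0,0,0,0, 0,0,0.004,0,0,0,0, 0,0,0.002,0,0,0,0, 0,0,0,0,0,0,0]';python3 -m creep '[0,0,0.002,0,0,0,0, 0,0,0.002,0,0,0,0, 0,0,0.002,0,0,0,0, 0,0,0.002,0,0,0,0, 0,0,0,0,0,0,0]';python3 -m creep '[0,0,0.002,0,0,0,0, 0,0,0.002,0,0,0,0, 0,0,0.002,0,0,0,0, 0,0,0.002,0,0,0,0, 0,0,0,0,0,0,0]'; python3 p.py a7
```

```text
t: 8.45
tool_pos: [531.3, 44.6, 60.8]
tool_rot: [3.141, -0.035, 0.003]
wrist_force: [0.2, -0.7, -0.4]
gripper_width: -0.0
finger_force: 0.0
t: 8.95
tool_pos: [528.8, 28.3, 60.4]
tool_rot: [-3.141, 0.036, -0.0]
wrist_force: [-0.2, -0.5, -0.1]
gripper_width: -0.0
finger_force: 0.0
t: 9.45
tool_pos: [528.5, 20.7, 60.1]
tool_rot: [-3.141, 0.035, 0.001]
wrist_force: [-1.1, 0.9, -0.5]
gripper_width: -0.001
finger_force: 0.7
t: 9.95
tool_pos: [528.3, 12.7, 60.2]
tool_rot: [-3.141, 0.035, 0.001]
wrist_force: [-3.2, 1.2, 0.0]
gripper_width: -0.001
finger_force: 1.4
92 pointer deg -47.8
[528.3  12.8  60.2] [-2.9  1.7  0.2]
```

View pics/a7.png

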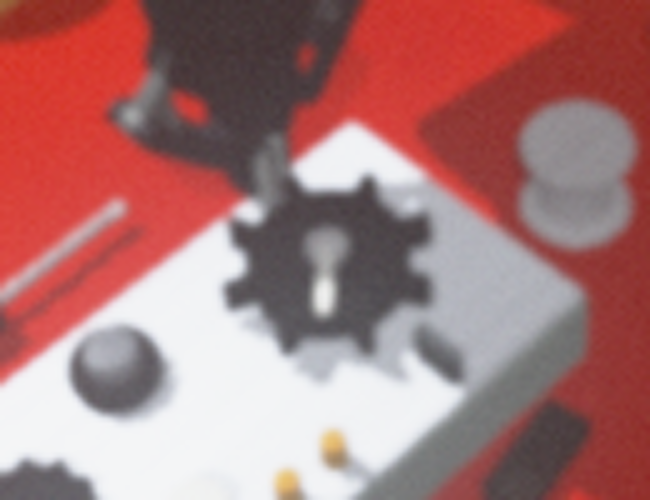

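The pointer stands straight at one click short, so the shallower lane slipped past the tooth tip. I'll redo the stroke 6 mm deeper.

```bash
python3 -m creep '[0,-0.015,0,0,0,0,0, 0,0,-0.016,0,0,0,0, 0,0,-0.016,0,0,0,0, 0,0.011,0.0,0,0,0,0, 0,0.0105,0,0,0,0,0]';python3 -m creep '[0,0,0.0,0,0,0,0, 0,0,0.006,0,0,0,0, 0,0,0.006,0,0,0,0, 0,0,0.004,0,0,0,0, 0,0,0,0,0,0,0]';python3 -m creep '[0,0,0.002,0,0,0,0, 0,0,0.002,0,0,0,0, 0,0,0.002,0,0,0,0, 0,0,0.002,0,0,0,0, 0,0,0,0,0,0,0]';python3 -m creep '[0,0,0.002,0,0,0,0, 0,0,0.002,0,0,0,0, 0,0,0.002,0,0,0,0, 0,0,0.000,0,0,0,0, 0,0,0,0,0,0,0]'; python3 p.py a8
```

```text
t: 10.5
tool_pos: [537.5, 44.5, 60.9]
tool_rot: [3.141, -0.033, 0.004]
wrist_force: [0.9, 0.1, 0.3]
gripper_width: -0.002
finger_force: 0.0
t: 11.0
tool_pos: [534.5, 28.0, 59.8]
tool_rot: [-3.141, 0.036, 0.002]
wrist_force: [-0.4, 0.6, -0.6]
gripper_width: -0.0
finger_force: 0.6
t: 11.5
tool_pos: [535.8, 20.2, 60.6]
tool_rot: [3.141, -0.035, 0.002]
wrist_force: [1.3, -0.4, 0.0]
gripper_width: 0.001
finger_force: 0.0
t: 12.0
tool_pos: [535.2, 14.4, 60.3]
tool_rot: [3.141, -0.035, 0.0]
wrist_force: [1.0, -2.2, 0.2]
gripper_width: 0.003
finger_force: 0.7
88 pointer deg -3.6
[535.2  14.4  60.4] [ 0.8 -2.4  1. ]
```

```bash
python3 -m creep '[0,-0.01,0,0,0,0,0, 0,-0.015,0,0,0,0,0, 0,-0.01,0,0,0,0,0, 0,0,0,-0.03,0,0,0, 0,0,0,-0.02,0,0,0]';python3 p.py a9
```

```text
t: 12.55
tool_pos: [499.1, 15.8, 111.0]
tool_rot: [-3.141, 0.035, 0.001]
wrist_force: [-0.2, 0.6, 0.3]
gripper_width: 0.0
finger_force: 0.0
99 pointer deg 9.8
[501.9  15.5 114.8] [1.9 0.8 2.1]
```

View pics/a9.png

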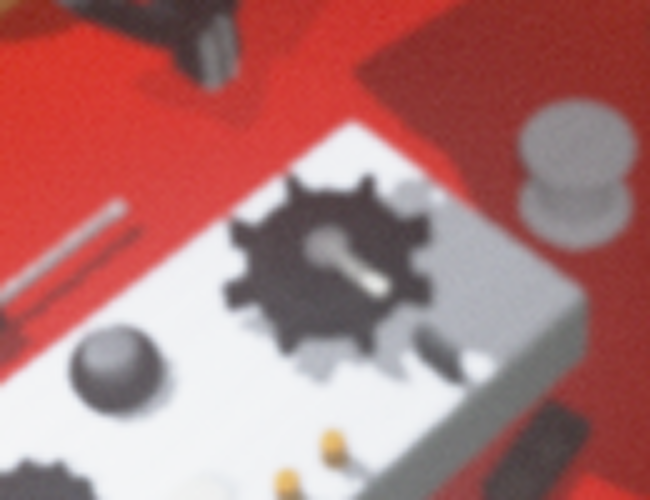

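The pointer now aims straight at the post: hub (327,245), tip (383,290), post (440,350). Next is the key, so I'll check its position in this view.

```bash
python3 - <<'E'
from h import *
c=viewer.get_calibration("scene"); d=np.load("s.npz")["d"]
print(onz(c,183,239.8,71),pt(c,d,183,239)); c=viewer.get_calibration("top"); print(onz(c,354.9,200.9,71))
print(arm.sense()["tool_pos"])
E
```

```text
[555.20876659 -91.50972811  71.        ] [555.02620798 -90.92348816  73.05050619]
[550.39640779 -94.01757766  71.        ]
[501.87170726  15.54980141 114.75123717]
```

```bash
python3 -m creep '[0,0.018,0.036,0,0,0,0, 0,0.018,0.036,0,0,0,0, 0,0.0175,0.036,0,0,0,0, 0,0,0,0.015,0,0,0, 0,0,0,0.010,0,0,0]';python3 -m creep '[0,0,0,0.004,0,0,0, 0,0,0,0,0,0,0, 0,0,0,0,0,0,0, 0,0,0,0,0,0,0, 0,0,0,0,0,0,0]'
```

```text
t: 13.1
tool_pos: [550.5, -93.9, 84.0]
tool_rot: [-3.141, 0.038, 0.002]
wrist_force: [-0.7, 0.6, -0.3]
gripper_width: 0.001
finger_force: 0.0
t: 13.6
tool_pos: [551.6, -93.3, 81.9]
tool_rot: [3.141, -0.034, 0.002]
wrist_force: [-0.2, -0.7, 0.2]
gripper_width: 0.001
finger_force: 0.0
```

```bash
python3 -m creep '[0,0,0,0.004,0,0,0, 0,0,0,0.003,0,0,0, 0,0,0,0.002,0,0,0, 0,0,0,0.001,0,0,0, 0,0,0,0,0,0,0]';python3 -m creep '[0,0,0,0.001,0,0,0, 0,0,0,0.001,0,0,0, 0,0,0,0.001,0,0,0, 0,0,0,0,0,0,0, 0,0,0,0,0,0,0]';python3 -m creep '[0,0,0,0.001,0,0,0, 0,0,0,0.001,0,0,0, 0,0,0,0,0,0,0, 0,0,0,0,0,0,0, 0,0,0,0,0,0,0]'
```

```text
t: 14.1
tool_pos: [551.0, -93.6, 71.2]
tool_rot: [-3.141, 0.035, 0.001]
wrist_force: [-1.0, 0.5, 2.0]
gripper_width: 0.002
finger_force: 0.9
t: 14.6
tool_pos: [551.2, -93.7, 68.4]
tool_rot: [3.141, -0.035, -0.0]
wrist_force: [-0.8, 0.3, 3.6]
gripper_width: 0.0
finger_force: 1.7
t: 15.1
tool_pos: [551.3, -93.7, 66.4]
tool_rot: [3.141, -0.035, 0.0]
wrist_force: [-2.5, -0.1, 4.6]
gripper_width: 0.002
finger_force: 2.3
```

```bash
python3 -m creep '[0,0,0,0.001,0,0,0, 0,0,0,0.001,0,0,0, 0,0,0,0,0,0,0, 0,0,0,0,0,0,0, 0,0,0,0,0,0,0]'; python3 -m creep '[0,0,0,0.001,0,0,0, 0,0,0,0,0,0,0, 0,0,0,0,0,0,0, 0,0,0,0,0,0,0, 0,0,0,0,0,0,0]'
```

```text
t: 15.6
tool_pos: [551.4, -93.7, 65.9]
tool_rot: [3.141, -0.035, -0.0]
wrist_force: [-8.2, 1.6, 15.6]
gripper_width: -0.001
finger_force: 7.9
t: 16.1
tool_pos: [551.4, -93.7, 65.7]
tool_rot: [3.141, -0.035, -0.0]
wrist_force: [-11.4, 2.7, 22.4]
gripper_width: 0.0
finger_force: 11.1
```

The key is bottomed: about 6 mm of travel, with force rising steeply beyond 5 N. Letting go and checking.

```bash
python3 -m creep '[0,0,0,-0.004,0,0,0, 0,0,0,-0.01,0,0,0, 0,0,0,-0.03,0,0,0, 0,0,0,-0.04,0,0,0, 0,0,0,-0.04,0,0,0]';python3 -m creep '[0,-0.03,0,-0.02,0,0,0, 0,-0.03,0,0,0,0,0, 0,0,0,0,0,0,0, 0,0,0,0,0,0,0, 0,0,0,0,0,0,0]'; python3 p.py a10; python3 - <<'E'
from h import *
z=np.load("s.npz");c=viewer.get_calibration("scene"); print(pt(c,z["d"],183,239))
E
```

```text
t: 16.6
tool_pos: [550.7, -93.5, 187.9]
tool_rot: [-3.141, 0.035, 0.002]
wrist_force: [0.6, 0.3, 0.5]
gripper_width: 0.0
finger_force: 0.0
t: 17.1
tool_pos: [491.8, -92.4, 207.1]
tool_rot: [-3.141, 0.035, -0.001]
wrist_force: [-0.2, -0.6, -0.5]
gripper_width: -0.002
finger_force: 0.0
117 pointer deg 14.7
[491.9 -92.4 207. ] [-1.2  0.2 -0.5]
[554.80114568 -90.80554915  72.71252784]
```

View pics/a10.png

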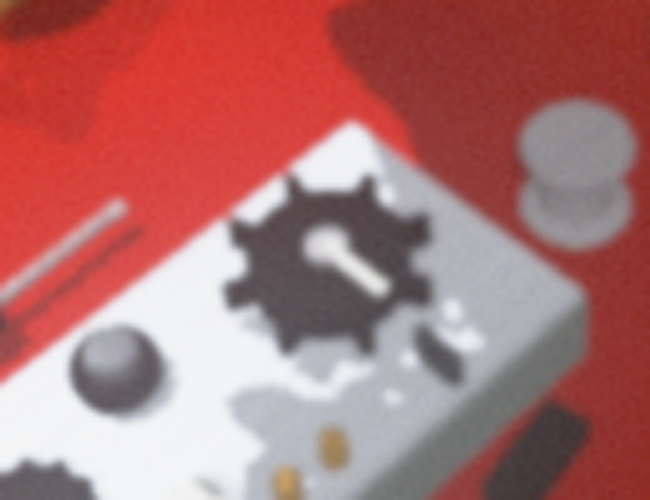

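The pointer (tip at (383,290)) is still at the post, the key is back up (72.7 mm), and the box and the bystanders in this crop are where they stood. Handing in.

```bash
python3 -c "
from station import arm
print(arm.close_job())"
```

```text
the job is handed in; nothing more can be done
None
```

I turned the wheel two clicks to the index post, pressed the key fully down and let it come back up, and handed the job in; my last image showed the pointer at the post and the key up, but no verdict came back.

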